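Dry the filter bowls

TASK

The washed blue air-filter bowls lie on the revolving carousel, whose wire guard leaves only the front pocket open: turn the carousel by its red hub grip to bring each bowl to the front, take it out and put it mouth down over a drying peg of its own, standing squarely with its rim down on the peg's foot. Any brass collar left on a peg must be lifted off and laid in the red tray. Do not knock over the amber jar or the yellow spray can.

Things in the scene. Friction and masses are not known exactly. Their poses are not given: they have to be found in the camera images.
- bowl1: blue octagonal air-filter bowl, may be absent (None): 100 mm long, 60 mm across flats, walls 4 mm, inside 95 mm deep and 52 mm across, white 14 mm band at the open mouth, brass round drain plug 9 mm proud of the bottom (cannot stand mouth up), 0.16 kg. Origin on the axis at mid-length; own +x points out of the mouth; its flats face its y and z axes and every 45 degrees between
- bowl2: like bowl1. All bowls start lying in carousel pockets, axis level and square to the spoke from the hub (mouth leading as the carousel turns anticlockwise), axis 75 mm above the bench and 40 mm above the deck, two vertical flats facing sideways; rails beside them reach 27 mm from the axis line, 17 mm above the deck, and stops at both ends 20 mm above it; may be absent
- bowl3: like bowl1; may be absent
- bowl4: like bowl1; may be absent
- hub_grip (a point): centre of the red bar grip on the carousel's hub axis, 173 mm above the bench: the bar is 76 mm long, 16 mm thick and 36 mm tall, long way along this point's x axis, which turns with the carousel; it lies at 45 degrees to the four pockets, which stand 90 degrees apart, centred 125 mm from the axis. The 14 mm hub column stands below it
- rotor (a joint): angle of the green carousel deck (380 mm across, deck top 35 mm above the bench), positive anticlockwise from above, turns freely both ways for a full turn and more, with light friction (about 0.15 N m), and stays where it is left
- front (a point): fixed point at the open front of the carousel: where the middle of the bowl lies when its pocket is exactly at the front; 125 mm from the hub axis and 75 mm above the bench; its own +x points level from here to the hub.
- carousel_foot: fixed foot of the carousel, origin on the bench on the hub axis, own -x to the front. It carries a guard of 6 mm steel wire over the ring of pockets from 75 degrees either side of the front round the back: a hoop of 125 mm radius 135 mm above the bench, one of 205 mm radius 105 mm above the bench, wires joining them, and posts down to the bench at 205 mm radius
- pegA: one of three like fixed drying pegs: grey round foot 94 mm across, 12 mm thick, with a yellow upright post 30 mm in diameter that tapers from 60 mm to its tip at 75 mm above the bench. Origin on the bench under the post, z up. A bowl seated mouth down stands with its rim on the foot, its origin 62 mm above the bench
- pegB: like pegA
- pegC: like pegA
- collarA: brass collar, may be absent: a plain ring 62 mm outside diameter, 42 mm bore, 30 mm tall, 0.08 kg. Origin at the centre of its underside, z along its axis. It starts lying flat round the post of pegA, on its foot, 12 mm above the bench
- collarB: like collarA, but starts on pegB; may be absent
- collarC: like collarA, but starts on pegC; may be absent
- tray: fixed red open tray 170 x 170 mm, 35 mm tall, walls and floor 5 mm. Origin at the centre of its underside, z up, sides along x and y
- jar: amber glass jar with a white lid and label, 72 mm diameter, 90 mm tall, bystander; origin at the centre of its underside, z up
- spray_can: yellow can with a white label, 60 mm diameter, 160 mm tall, bystander; origin at the centre of its underside, z up
Not all that is in view belongs to the job. What is shaped like the bowl1 but green or turquoise is not meant.

How it is judged:
By the outcome, as a careful person would: the job done as asked, in the order asked, and still so for the second after the job is handed in, with the robot touching nothing.
Of bowl1, bowl2, bowl3, bowl4 only 2 to 3 are there at a start; the rules pass over those that are not, and their reading is None.
Of collarA, collarB, collarC only 1 to 2 are there at a start; the rules pass over those that are not, and their reading is None.
At some moment in a run one of collarA, collarB, collarC may be knocked a few centimetres aside while the robot is not near it.
Once in a run the grip may slacken for a moment while it holds something.
It also fails if it takes over 210 s, if anything falls off the work surface, if the arm or the gripper's body presses on something with over 40 N, if the wrist force passes 120 N, or if a joint passes its speed limit or range.

ROBOT

A 6-joint arm with a two-finger parallel gripper is mounted at the origin on the work surface. World frame = base frame: x ahead of the robot, y to its left, z up, the work surface at z = 0. Lengths are in m, angles in rad, forces in N, time in s.
With the tool pointing down it reaches from about 0.35 to 0.975 m from the base axis. Payload 4.9 kg.
Tool frame: the origin (TCP) lies at the very end of the fingers, on their centre line; the grasp point (between the pads) lies 19 mm behind it; z points along the fingers, y is the line along which they close (so a half turn about z gives the same grasp; the last joint's range is limited). The gripper opens to 85 mm and grips with 20 to 120 N. Pads are 22 mm wide; open, the fingers measure 114 mm over their backs; the gripper's body (76 mm by 85 mm) begins 54 mm behind the grasp point. The pads swing forward as they close: fully open they stand 13 mm farther back than shut.
Start: joints at [1.13, 0.053, 1.613, -0, 1.476, -0.119], TCP at [0.198, 0.593, 0.207] pointing down, gripper open.
Joint ranges: [-3.01, 3.01], [-1.01, 2.22], [0.06, 2.58], [-1.02, 4.17], [0.09, 2.62], [-3.14, 3.14]. Speed limits (rad/s): [2.57, 2.57, 3.14, 3.14, 3.14, 3.14].

INTERFACE

Orientations are given as a unit quaternion [w, x, y, z].
In Python, from plant import manip gives the robot as it stands.
- The arm moves only by the tool play_rows, never from a script. Its argument "series" is a list that holds one entry, the list of rows, each a list of 7 numbers: the shift along the world's x, y, z in m, then the turn, a rotation vector about the world's x, y, z in degrees, then the opening, from 0 (shut) to 1 (fully open). In form: [[[dx, dy, dz, rx, ry, rz, grip], ...]]. A call has 1 to 10 rows; each row shifts and turns the commanded pose from where the row before left it; what a row does not reach is not made up. A row lasts 1/10 s, in which the tool goes at most 50 mm and 8.59 degrees, less where a joint would pass 70% of its speed; a pose out of reach is approached as far as the arm can. A call with a gripper value outside its range is refused whole. The fingers move at their own pace and stop on an object; the grip force is fixed at half the most. Time passes only in rows, so rows that do not move let the fingers close. It gives the time, the measured TCP pose, the force, the opening and the grip force at its end, in the units of the state.
- manip.state(): the state, without advancing time (a new reading comes with each control period).
- manip.grab_frame(name): name is "scene" or "top" or "wrist"; returns a dict with "frame" (480x640x3 uint8, blue, green, red), "mtx" (3x3 intrinsics, pixels), "R" (3x3) and "t" (3): a world point X has camera coordinates R X + t. Camera axes: x right, y down, z forward; pixel columns grow to the right and rows downward; lengths in m; the calibration is good to about 2 mm. A picture is of the moment at which its call begins. There is no depth.
- manip.job_done(): hands the job in; it is judged then, once.
The state is a dict: "time": time; "joint_pos": joint angles; "joint_vel": joint speeds; "joint_efforts": joint torques, N m; "tool_pos": TCP position; "tool_rot": TCP orientation; "contact_force": force on the tool from outside, world axes, zero at the start; "ft_torque": the same for the moment, N m; "gripper_width": opening from 0.0 (shut) to 1.0 (fully open); "grasp_force": force on a finger pad.
Only numpy, scipy, OpenCV 4.12 (cv2) and the standard library are available. Lean on these libraries where they do the work, as an engineer would, in place of code of your own. Each camera call takes 0.05 s, during which the arm holds its last target. There are 200 camera calls.

## Working session

There is one attempt and no reset: what is moved stays moved. The work goes in short steps, Python scripts to look and compute and a tool call to move; the robot and the scene stay as the last step left them, time stands still between calls to the robot, and variables do not carry over. Pictures are saved under pics/ and viewed, at most 17 in all, crops included, and the job is handed in when it is done.

Besides the shell and the picture viewer there is one more tool, called after "Call:" as name(argument=value, ...), one argument or row to a line, values as JSON. play_rows: Moves the arm, as the interface text tells. Its arguments: {"type":"object","properties":{"series":{"type":"array"}},"required":["series"]}

```bash
mkdir -p pics
cat > h.py <<'E'
import numpy as np, cv2
from plant import manip
def grab(n):
    f=manip.grab_frame(n); f={k:np.array(v) for k,v in f.items()}; return f
def ray(f,u,v,z):
    d=f['R'].T@np.linalg.inv(f['mtx'])@np.array([u,v,1.]); c=-f['R'].T@f['t']
    return c+d*(z-c[2])/d[2]
def proj(f,X):
    p=f['mtx']@(f['R']@np.array(X,float)+f['t']); return p[:2]/p[2]
E
python3 - <<'E'
from h import *
for n in ("scene","top"):
    f=grab(n); cv2.imwrite(f"pics/{n}0.png",f['frame']); np.savez(f"pics/{n}0.npz",**f)
    print(n,-f['R'].T@f['t'],f['R'].round(2).tolist())
print(manip.state())
E
```

```text
scene [ 0.92891328 -0.68801612  0.94826912] [[0.83, 0.56, 0.01], [0.4, -0.57, -0.71], [-0.4, 0.59, -0.7]]
top [ 0.26714497 -0.00940929  1.29524608] [[-0.0, -1.0, -0.01], [-0.99, 0.0, -0.17], [0.17, 0.01, -0.99]]
{'time': 0.1, 'joint_pos': array([ 1.13000298e+00,  5.33234829e-02,  1.61415041e+00, -4.17562146e-06,
        1.47601470e+00, -1.19020807e-01]), 'joint_vel': array([ 8.54784175e-06, -2.26021903e-03, -2.18708666e-03, -4.24534625e-04,
       -1.47910088e-03, -1.58083187e-03]), 'joint_efforts': array([ 9.02348916e-06, -3.94897950e+01, -3.71364748e+01, -1.14371669e-04,
        3.86397180e-03, -4.20359129e-06]), 'tool_pos': array([0.19740562, 0.592361  , 0.20536952]), 'tool_rot': array([-2.59894587e-04,  1.60192825e-01,  9.87085285e-01, -9.11649348e-04]), 'contact_force': array([-0.90446245, -0.06641267, -0.16712768]), 'ft_torque': array([-0.0097964 , -0.04002816,  0.03014425]), 'grasp_force': 0.0, 'gripper_width': 0.9973797278974309}
```

View pics/top0.png

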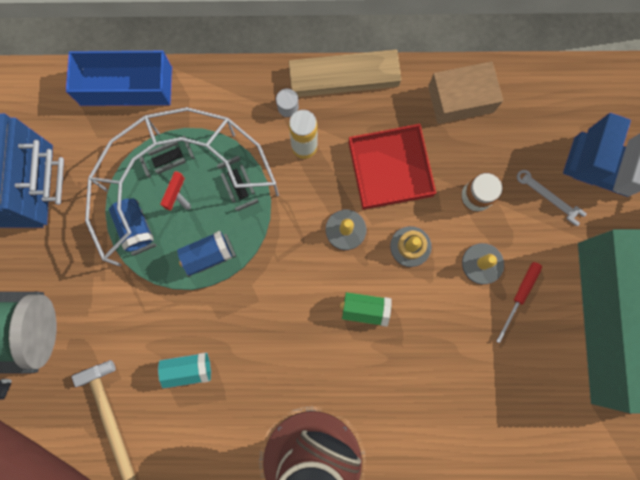

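View pics/scene0.png

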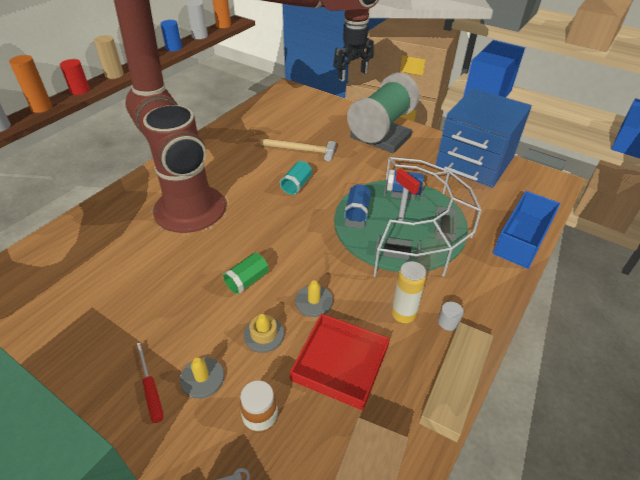

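Top view: pockets at (165,157) and (240,180) are empty, and there are blue bowls at (205,253) and (132,225). The guard ends near (110,262) and (275,185). The pegs are at (346,229), (411,246) and (484,263), with one collar, on the middle peg. The green (367,309) and turquoise (185,370) lookalikes are not meant. The tray is at (392,166), the jar at (484,190) and the can at (303,135).

Run:
```python
from h import *
f=dict(np.load('pics/top0.npz')); im=f['frame']; hsv=cv2.cvtColor(im,cv2.COLOR_BGR2HSV)
s=dict(np.load('pics/scene0.npz'))
print(im[100+180,190],hsv[280,190],hsv[229,333],hsv[253,205],hsv[190,172])
def mask(lo,hi,roi):
    m=cv2.inRange(hsv,lo,hi); r=np.zeros_like(m); x0,y0,x1,y1=roi; r[y0:y1,x0:x1]=m[y0:y1,x0:x1]; return r
# deck
m=mask((60,60,30),(95,255,160),(80,110,290,300)); pts=cv2.findNonZero(m)
h=cv2.convexHull(pts)[:,0]; P=np.array([ray(f,u,v,.035)[:2] for u,v in h])
(c,r)=cv2.minEnclosingCircle(P.astype(np.float32)); print('deck',c,r)
# refine by lsq
A=np.c_[2*P,np.ones(len(P))]; x=np.linalg.lstsq(A,(P**2).sum(1),rcond=None)[0]; print('lsq',x[:2],np.sqrt(x[2]+x[0]**2+x[1]**2))
# grip
m=mask((0,150,80),(8,255,255),(150,160,200,220)); pts=cv2.findNonZero(m); (cc,sz,a)=cv2.minAreaRect(pts); print('grip px',cc,sz,a)
box=cv2.boxPoints((cc,sz,a)); print('grip',ray(f,*cc,.185),[ray(f,*b,.185)[:2].round(4).tolist() for b in box])
# pegs
for n,(u,v) in dict(p1=(346,229),p2=(411,246),p3=(484,263)).items():
    m=mask((0,0,60),(179,75,200),(u-26,v-24,u+26,v+28)); m=cv2.morphologyEx(m,cv2.MORPH_OPEN,np.ones((3,3)))
    cs=max(cv2.findContours(m,cv2.RETR_EXTERNAL,cv2.CHAIN_APPROX_NONE)[0],key=cv2.contourArea)
    h=cv2.convexHull(cs)[:,0]; P=np.array([ray(f,a,b,.010)[:2] for a,b in h]).astype(np.float32); c,r=cv2.minEnclosingCircle(P); print(n,c,r)
# tray
m=mask((0,150,60),(8,255,255),(340,110,445,215))|mask((172,150,60),(179,255,255),(340,110,445,215)); R=cv2.minAreaRect(cv2.findNonZero(m)); print('tray',ray(f,*R[0],.03),[ray(f,*b,.035)[:2].round(3).tolist() for b in cv2.boxPoints(R)])
# blue bowls
for roi in ((175,225,235,280),(105,195,158,255)):
    m=mask((105,100,50),(125,255,255),roi); R=cv2.minAreaRect(cv2.findNonZero(m)); print('blue',R,ray(f,*R[0],.09))
for n,(u,v,z) in dict(guardL=(110,262,0),guardR=(275,185,.105),jar=(484,188,.09),can=(303,122,.16),can0=(304,150,0)).items(): print(n,ray(f,u,v,z).round(3))
big=cv2.resize(im[100:300,80:300],None,fx=3.5,fy=3,interpolation=cv2.INTER_CUBIC); cv2.imwrite('pics/car0.png',cv2.resize(im[100:300,80:300],None,fx=3,fy=3,interpolation=cv2.INTER_CUBIC))
```

```text
[101 123  81] [ 74  87 123] [60  9 87] [108 147 147] [  1 182 196]
deck (0.5611397624015808, 0.2808702886104584) 0.1878138929605484
lsq [0.561058  0.2809818] 0.18678434755160944
grip px (172.31494140625, 190.21017456054688) (11.44124698638916, 37.192909240722656) 22.932098388671875
grip [0.55987577 0.27878283 0.185     ] [[0.5292, 0.3028], [0.6003, 0.2763], [0.5908, 0.2546], [0.5199, 0.2812]]
p1 (0.5116910338401794, -0.07787426561117172) 0.047958340495824814
p2 (0.4713232219219208, -0.2260807305574417) 0.04762110114097595
p3 (0.4314744770526886, -0.3886587619781494) 0.04786105081439018
tray [ 0.65564709 -0.18628477  0.03      ] [[0.725, -0.083], [0.761, -0.259], [0.584, -0.286], [0.55, -0.114]]
blue ((199.68966674804688, 255.27586364746094), (27.83696746826172, 39.39193344116211), 66.80140686035156) [0.44083673 0.2390996  0.09      ]
blue ((130.637939453125, 223.84483337402344), (50.694828033447266, 29.896949768066406), 68.19859313964844) [0.51029857 0.39118656 0.09      ]
guardL [0.439 0.464 0.   ]
guardR [0.591 0.078 0.105]
jar [ 0.586 -0.377  0.09 ]
can [0.713 0.016 0.16 ]
can0 [0.705 0.017 0.   ]
```

View pics/car0.png

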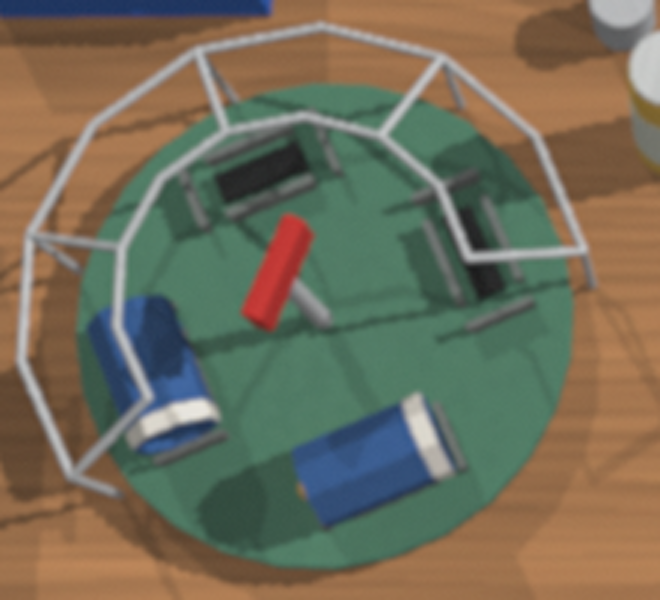

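The crop confirms two blue bowls with white bands, one at crop (385,460) already at the front and one at (150,370), which sits 90° clockwise from it. The collar goes first, since the arm has to reach it from a clear area anyway.

Call:
play_rows(
  series=[
    [[0.015,-0.045,0,0,0,0,1],[0.015,-0.045,0,0,0,0,1],[0.015,-0.045,0,0,0,0,1],[0.015,-0.045,0,0,0,0,1],[0.015,-0.045,0,0,0,0,1],[0.015,-0.045,0,0,0,0,1],[0.015,-0.045,0,0,0,0,1],[0.015,-0.045,0,0,0,0,1],[0.015,-0.045,0,0,0,0,1],[0.015,-0.045,0,0,0,0,1]],
  ],
)

```text
time: 1.1
tool_pos: [0.3476, 0.1412, 0.2062]
tool_rot: [0.0, 0.16, 0.987, 0.0]
contact_force: [0.8, 0.1, -0.4]
gripper_width: 1.005
grasp_force: 0.0
```

Call:
play_rows(
  series=[
    [[0.015,-0.045,0,0,0,0,1],[0.015,-0.045,0,0,0,0,1],[0.015,-0.045,0,0,0,0,1],[0.015,-0.045,0,0,0,0,1],[0.015,-0.045,0,0,0,0,1],[0.015,-0.045,0,0,0,0,1],[0.015,-0.045,0,0,0,0,1],[0.015,-0.045,-0.02,0,0,0,1],[0,0,-0.02,0,0,0,1],[0,0,0,0,0,0,1]],
  ],
)

```text
time: 2.1
tool_pos: [0.465, -0.2155, 0.1628]
tool_rot: [-0.004, 0.161, 0.987, 0.002]
contact_force: [-0.6, 0.5, 0.1]
gripper_width: 0.997
grasp_force: 0.0
```

Run:
```python
from h import *
s=manip.state(); print(s['joint_pos'].round(3),s['tool_pos'].round(4))
f=grab('wrist'); cv2.imwrite('pics/w1.png',f['frame']); np.savez('pics/w1.npz',**f)
print(proj(f,[.4713,-.2261,.012]),proj(f,[.4713,-.2261,.075]),proj(f,[.4713,-.2261,.042]))
```

```text
[-0.579 -0.183  1.912  0.     1.422 -1.826] [ 0.465  -0.2155  0.1628]
[313.27216208 221.3354534 ] [311.10404193 246.44448702] [312.34798113 232.03840751]
```

View pics/w1.png

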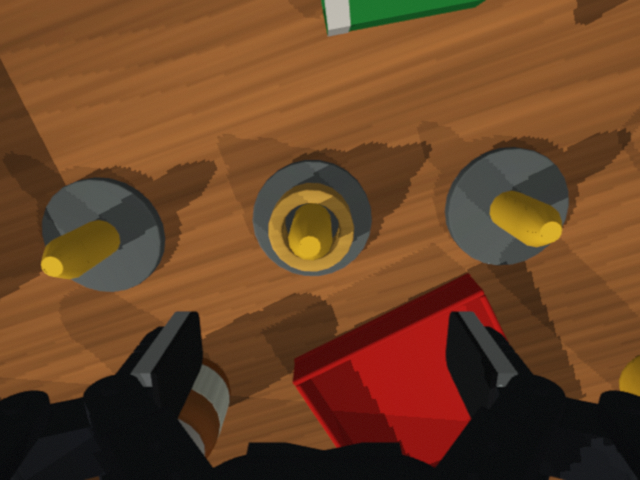

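The wrist view shows the collar on the middle peg at (311,227), with the post tip at (309,246). My projection gave (311,246), so the measurement agrees. Next I descend and grip.

Call:
play_rows(
  series=[
    [[0.006,-0.0105,0,0,0,0,1],[0,0,-0.03,0,0,0,1],[0,0,-0.03,0,0,0,1],[0,0,-0.03,0,0,0,1],[0,0,-0.025,0,0,0,1],[0,0,-0.02,0,0,0,1],[0,0,-0.01,0,0,0,1],[0,0,0,0,0,0,1],[0,0,0,0,0,0,0.6],[0,0,0,0,0,0,0.5]],
  ],
)

```text
time: 3.15
tool_pos: [0.4746, -0.2271, 0.024]
tool_rot: [0.002, 0.16, 0.987, -0.001]
contact_force: [-0.0, -0.2, 0.3]
gripper_width: 0.689
grasp_force: 0.0
```

Call:
play_rows(
  series=[
    [[0,0,0,0,0,0,0.4],[0,0,0,0,0,0,0.3],[0,0,0,0,0,0,0.3],[0,0,0,0,0,0,0.3],[0,0,0,0,0,0,0.3]],
  ],
)

```text
time: 3.65
tool_pos: [0.4735, -0.228, 0.0237]
tool_rot: [0.0, 0.16, 0.987, -0.002]
contact_force: [-5.1, -2.3, 6.3]
gripper_width: 0.324
grasp_force: 59.0
```

Run:
```python
from h import *
s=manip.state(); print(s['joint_pos'].round(3),s['tool_pos'].round(4),s['contact_force'],s['gripper_width'])
f=grab('wrist'); g=grab('scene')['frame'][250:430,150:350]
cv2.imwrite('pics/w2.png',np.hstack([cv2.resize(f['frame'],(400,300)),cv2.resize(g,(333,300))]))
```

```text
[-0.589  0.005  1.987 -0.003  1.148 -1.837] [ 0.4735 -0.228   0.0237] [-5.14571383 -2.31936085  6.34170901] 0.32405763079680694
```

View pics/w2.png

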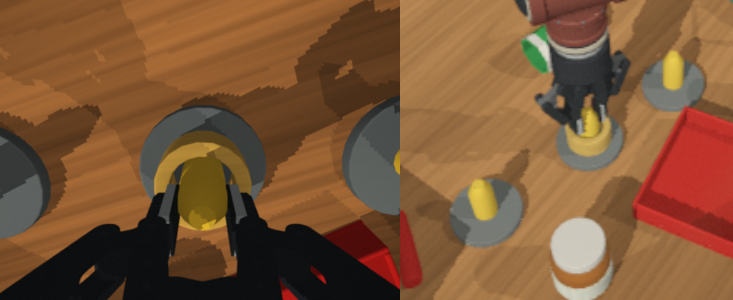

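The fingers closed above the collar, onto the post: the wrist half of the picture shows the pads at (205,215), above the ring. Open, go lower and grip again.

Call:
play_rows(
  series=[
    [[0,0,0,0,0,0,1],[0,0,0.01,0,0,0,1],[0,0,0,0,0,0,1],[0,0,0,0,0,0,1],[0,0,0,0,0,0,1],[-0.002,0.0015,-0.01,0,0,0,1],[0,0,-0.005,0,0,0,1],[0,0,-0.004,0,0,0,1],[0,0,0,0,0,0,1],[0,0,0,0,0,0,1]],
  ],
)

```text
time: 4.75
tool_pos: [0.4711, -0.2248, 0.0128]
tool_rot: [-0.0, 0.16, 0.987, 0.0]
contact_force: [-0.3, -0.1, -0.3]
gripper_width: 1.002
grasp_force: 0.0
```

Call:
play_rows(
  series=[
    [[0,0,0.001,0,0,0,0.8],[0,0,0,0,0,0,0.7],[0,0,0,0,0,0,0.6],[0,0,0,0,0,0,0.5],[0,0,0,0,0,0,0.5],[0,0,0,0,0,0,0.5]],
  ],
)

```text
time: 5.35
tool_pos: [0.4722, -0.2254, 0.0153]
tool_rot: [0.001, 0.16, 0.987, -0.0]
contact_force: [-0.6, -0.1, 6.0]
gripper_width: 0.502
grasp_force: 2.8
```

Run:
```python
from h import *
f=grab('wrist'); g=grab('scene')['frame'][270:380,220:320]
cv2.imwrite('pics/w3.png',np.hstack([cv2.resize(f['frame'],(480,360)),cv2.resize(g,(320,360),interpolation=cv2.INTER_CUBIC)]))
```

```text
(no output)
```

View pics/w3.png

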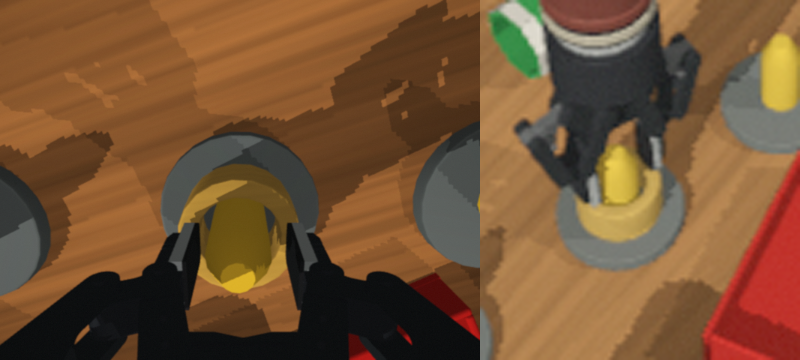

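Run:
```python
from h import *
s=manip.state(); t=s['tool_pos']; d=np.array([.316,.949,0]); print(t,s['gripper_width'])
f=grab('scene'); w=grab('wrist')
for k in (-.021,.021):
  for z in (.015,.028,.042,.055):
    X=np.array([t[0],t[1],z])+k*d; p=proj(f,X); q=proj(w,X)
    print(k,z,((p-[220,270])*[3.2,360/110]+[480,0]).round(),(q*.75).round())
X=[.4713,-.2261]
for z in (.012,.042,.075): p=proj(f,X+[z]); print('post',z,((p-[220,270])*[3.2,360/110]+[480,0]).round(),(proj(w,X+[z])*.75).round())
```

```text
[ 0.47220657 -0.22536868  0.01535854] 0.5023080334146387
-0.021 0.015 [599. 215.] [207. 217.]
-0.021 0.028 [597. 205.] [204. 227.]
-0.021 0.042 [596. 193.] [201. 239.]
-0.021 0.055 [594. 182.] [197. 253.]
0.021 0.015 [647. 185.] [279. 217.]
0.021 0.028 [646. 175.] [282. 227.]
0.021 0.042 [645. 163.] [285. 239.]
0.021 0.055 [644. 152.] [289. 253.]
post 0.012 [622. 203.] [241. 214.]
post 0.042 [619. 178.] [241. 238.]
post 0.075 [616. 150.] [240. 278.]
```

The pads are riding on the rim: scene-crop tips are at (595,200) and (655,150), about 45 mm apart, and the force is 6 N upward. So the open fingertips end higher than I assumed. I'll open and feel down for the foot in small steps.

Call:
play_rows(
  series=[
    [[0,0,0.005,0,0,0,1],[0,0,0,0,0,0,1],[0,0,0,0,0,0,1],[0,0,0,0,0,0,1],[0,0,-0.005,0,0,0,1],[0,0,-0.004,0,0,0,1],[0,0,-0.003,0,0,0,1],[0,0,0,0,0,0,1]],
  ],
)

```text
time: 6.35
tool_pos: [0.4706, -0.2244, 0.0061]
tool_rot: [-0.001, 0.16, 0.987, 0.0]
contact_force: [-0.1, -0.1, -0.0]
gripper_width: 1.003
grasp_force: 0.0
```

Call:
play_rows(
  series=[
    [[0,0,-0.002,0,0,0,1],[0,0,-0.002,0,0,0,1],[0,0,0,0,0,0,1]],
  ],
)

```text
time: 6.65
tool_pos: [0.4711, -0.2247, 0.0028]
tool_rot: [-0.0, 0.16, 0.987, 0.0]
contact_force: [0.1, -0.3, 0.6]
gripper_width: 1.001
grasp_force: 0.0
```

Call:
play_rows(
  series=[
    [[0,0,0.001,0,0,0,0.85],[0,0,0,0,0,0,0.75],[0,0,0,0,0,0,0.7],[0,0,0,0,0,0,0.65],[0,0,0,0,0,0,0.65]],
  ],
)

```text
time: 7.15
tool_pos: [0.4718, -0.2252, 0.0055]
tool_rot: [0.0, 0.16, 0.987, -0.0]
contact_force: [-2.3, 1.2, 7.4]
gripper_width: 0.686
grasp_force: 62.5
```

Collar gripped: opening 0.686 at 62 N. Next I lift it and carry it to the tray.

Call:
play_rows(
  series=[
    [[0,0,0.02,0,0,0,0.6],[0,0,0.03,0,0,0,0.6],[0,0,0.03,0,0,0,0.6],[0,0,0.03,0,0,0,0.6],[0.03,0.006,0,0,0,0,0.6],[0.04,0.009,0,0,0,0,0.6],[0.04,0.009,0,0,0,0,0.6],[0.04,0.009,0,0,0,0,0.6],[0.035,0.007,0,0,0,0,0.6],[0,0,0,0,0,0,0.6]],
  ],
)

```text
time: 8.15
tool_pos: [0.6592, -0.1835, 0.1132]
tool_rot: [0.0, 0.159, 0.987, 0.0]
contact_force: [-0.8, -0.5, -0.9]
gripper_width: 0.691
grasp_force: 64.6
```

Call:
play_rows(
  series=[
    [[0,0,-0.03,0,0,0,0.6],[0,0,-0.03,0,0,0,0.6],[0,0,-0.02,0,0,0,0.6],[0,0,-0.015,0,0,0,0.6],[0,0,0,0,0,0,0.6]],
  ],
)

```text
time: 8.65
tool_pos: [0.6537, -0.1842, 0.016]
tool_rot: [-0.003, 0.16, 0.987, 0.001]
contact_force: [-0.7, -0.1, -0.5]
gripper_width: 0.693
grasp_force: 64.5
```

Call:
play_rows(
  series=[
    [[0,0,-0.008,0,0,0,0.6],[0,0,-0.005,0,0,0,0.6],[0,0,0,0,0,0,0.6],[0,0,0,0,0,0,0.8],[0,0,0,0,0,0,1],[0,0,0,0,0,0,1],[0,0,0.02,0,0,0,1],[0,0,0.04,0,0,0,1],[0,0,0.04,0,0,0,1],[0,0,0.04,0,0,0,1]],
  ],
)

```text
time: 9.65
tool_pos: [0.6561, -0.1848, 0.1478]
tool_rot: [0.0, 0.16, 0.987, -0.0]
contact_force: [-0.2, 0.5, 0.4]
gripper_width: 1.001
grasp_force: 0.0
```

Call:
play_rows(
  series=[
    [[-0.02,0.03,0.04,0,0,0,1],[-0.03,0.04,0.04,0,0,0,1],[-0.03,0.04,0.03,0,0,0,1],[-0.03,0.04,0,0,0,0,1],[0,0,0,0,0,0,1]],
  ],
)

```text
time: 10.15
tool_pos: [0.5563, -0.0478, 0.2417]
tool_rot: [0.001, 0.158, 0.987, 0.001]
contact_force: [0.8, 0.0, -0.6]
gripper_width: 0.997
grasp_force: 0.0
```

Run:
```python
from h import *
s=manip.state(); print(s['joint_pos'].round(3),s['tool_pos'].round(4),s['time'])
f=grab('top'); g=grab('scene')
cv2.imwrite('pics/c2.png',np.hstack([f['frame'][100:300,80:480],g['frame'][150:350,270:470]])[:, :])
import math
for u,v in ((103.3,258.3),(275,183.3)):
    p=ray(f,u,v,.105)-[.5605,.28,0]; print(math.degrees(math.atan2(p[1],p[0])),np.hypot(p[0],p[1]))
```

```text
[-2.200e-01 -1.260e-01  1.729e+00  1.000e-03  1.537e+00 -1.473e+00] [ 0.5563 -0.0478  0.2417] 10.15
128.43153739431762 0.20502074880496
-80.28930254666413 0.2053852950787633
```

View pics/c2.png

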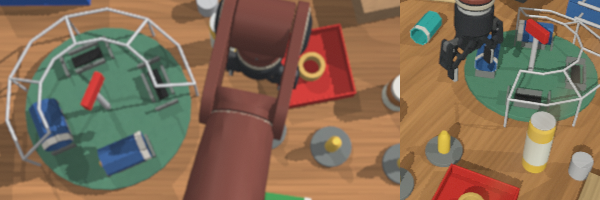

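The collar lies flat in the tray at (312,65) of the crop. The front works out at 204.1°, and the hub checks out since both guard ends sit at r = 0.205. Now I move above the front bowl, with a yaw and a 35° lean.

Call:
play_rows(
  series=[
    [[-0.017,0.042,0,0,0,-5.9,1],[-0.017,0.042,0,0,0,-5.9,1],[-0.017,0.042,0,0,0,-5.9,1],[-0.017,0.042,0,0,0,-5.9,1],[-0.017,0.042,0,0,0,-5.9,1],[-0.017,0.042,0,0,0,-5.9,1],[-0.017,0.042,0,0,0,-5.9,1],[-0.017,0.042,0,0,0,-5.9,1],[0,0,0,0,0,0,1],[0,0,0,0,0,0,1]],
  ],
)

```text
time: 11.25
tool_pos: [0.4231, 0.2848, 0.24]
tool_rot: [0.0, 0.541, 0.841, -0.0]
contact_force: [0.1, -0.1, 0.6]
gripper_width: 1.001
grasp_force: 0.0
```

Call:
play_rows(
  series=[
    [[0,0,-0.01,-6.38,-2.88,0,1],[0,0,-0.01,-6.38,-2.88,0,1],[0,0,-0.01,-6.38,-2.88,0,1],[0,0,-0.01,-6.38,-2.88,0,1],[0,0,-0.01,-6.38,-2.88,0,1],[0,0,0,0,0,0,1],[0,0,0,0,0,0,1]],
  ],
)

```text
time: 11.95
tool_pos: [0.4232, 0.2837, 0.1896]
tool_rot: [0.252, 0.517, 0.801, -0.164]
contact_force: [0.1, -0.3, 0.9]
gripper_width: 1.005
grasp_force: 0.0
```

```bash
cat >> h.py <<'E'
from scipy.spatial.transform import Rotation as Ro
def pose():
    s=manip.state(); q=s['tool_rot']; R=Ro.from_quat([q[1],q[2],q[3],q[0]]); return s['tool_pos'],R,s
def axes(z,y):
    z=np.array(z,float); z/=np.linalg.norm(z); y=np.array(y,float); y-=z*(y@z); y/=np.linalg.norm(y); return Ro.from_matrix(np.c_[np.cross(y,z),y,z])
def delta(tp,tR):
    p,R,s=pose(); return (np.array(tp)-p).round(4),(tR*R.inv()).as_rotvec(degrees=True).round(2)
def pick(ang,tilt=35,shift=.02,dep=.022,back=0):
    a=np.radians(ang); er=np.array([np.cos(a),np.sin(a),0]); m=np.array([-er[1],er[0],0]); t=np.radians(tilt)
    C=np.array([.5605,.28,.075])+.125*er; z=np.sin(t)*m-np.cos(t)*np.array([0,0,1])
    return C-shift*m+(dep-back)*z, axes(z,-er), z
E
python3 - <<'E'
from h import *
p,R,s=pose(); print(s['joint_pos'].round(3),p.round(4),s['contact_force'].round(1)); T,TR,z=pick(204.3,back=.1); print(T,z,delta(T,TR))
w=grab('wrist'); np.savez('pics/w4.npz',**w)
a=np.radians(204.3); er=np.array([np.cos(a),np.sin(a),0]); m=np.array([-er[1],er[0],0]); C=np.array([.5605,.28,.105])+.125*er
im=w['frame'].copy()
for l in (-.05,.036,.05):
  for k in (-.0124,.0124):
    q=proj(w,C+l*m+k*er); cv2.circle(im,tuple(int(v) for v in q),3,(0,0,255),-1)
cv2.imwrite('pics/w4.png',im)
E
```

```text
[ 0.768 -0.033  1.821 -0.569  1.584  0.403] [0.4232 0.2837 0.1896] [ 0.1 -0.3  0.9]
[0.41993358 0.28756401 0.13889386] [ 0.23603494 -0.52275944 -0.81915204] (array([-0.0032,  0.0038, -0.0507]), array([ 0.04, -0.15,  0.01]))
```

View pics/w4.png

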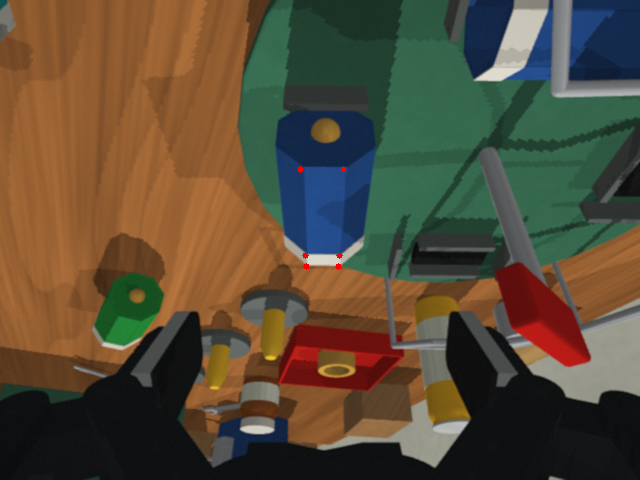

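My predicted top-flat corners (red dots) sit on the bowl's edges at (300,169), (343,169), (306,265) and (339,265), so the pose is right. Descend along the tool axis.

Call:
play_rows(
  series=[
    [[-0.003,0.004,-0.025,0,0,0,1],[0,0,-0.026,0,0,0,1],[0.0047,-0.0105,-0.0164,0,0,0,1],[0.0047,-0.0105,-0.0164,0,0,0,1],[0.0047,-0.0105,-0.0164,0,0,0,1],[0.0047,-0.0105,-0.0164,0,0,0,1],[0.0024,-0.0053,-0.0082,0,0,0,1],[0.0024,-0.0053,-0.0082,0,0,0,1],[0,0,0,0,0,0,1],[0,0,0,0,0,0,1]],
  ],
)

```text
time: 13.0
tool_pos: [0.4437, 0.2362, 0.058]
tool_rot: [0.253, 0.517, 0.801, -0.163]
contact_force: [-0.5, -0.8, 0.8]
gripper_width: 0.999
grasp_force: 0.0
```

Run:
```python
from h import *
T,TR,z=pick(204.3); p,R,s=pose(); print(p.round(4),delta(T,TR),s['contact_force'].round(1))
```

```text
[0.4437 0.2362 0.058 ] (array([-0.0002, -0.0009, -0.001 ]), array([-0.04,  0.02, -0.02])) [-0.5 -0.8  0.8]
```

Call:
play_rows(
  series=[
    [[0,-0.001,-0.001,0,0,0,0.8],[0,0,0,0,0,0,0.7],[0,0,0,0,0,0,0.6],[0,0,0,0,0,0,0.55],[0,0,0,0,0,0,0.55]],
  ],
)

```text
time: 13.5
tool_pos: [0.4436, 0.2355, 0.0572]
tool_rot: [0.253, 0.517, 0.801, -0.163]
contact_force: [-0.9, 1.4, 5.0]
gripper_width: 0.682
grasp_force: 64.6
```

Bowl gripped at 64 N. Lift, then turn 90° about the horizontal axis while moving towards the first peg.

Call:
play_rows(
  series=[
    [[0,0,0.02,0,0,0,0.55],[0,0,0.035,0,0,0,0.55],[0,0,0.035,0,0,0,0.55],[0,0,0.035,0,0,0,0.55],[0,0,0.035,0,0,0,0.55],[0,0,0,0,0,0,0.55]],
  ],
)

```text
time: 14.1
tool_pos: [0.4452, 0.2368, 0.2214]
tool_rot: [0.254, 0.518, 0.801, -0.159]
contact_force: [0.8, 0.4, -2.1]
gripper_width: 0.676
grasp_force: 68.8
```

Call:
play_rows(
  series=[
    [[0.004,-0.02,0,5.47,2.47,0,0.55],[0.004,-0.02,0,5.47,2.47,0,0.55],[0.004,-0.02,0,5.47,2.47,0,0.55],[0.004,-0.02,0,5.47,2.47,0,0.55],[0.004,-0.02,0,5.47,2.47,0,0.55],[0.004,-0.02,0,5.47,2.47,0,0.55],[0.004,-0.02,0,5.47,2.47,0,0.55],[0,0,0,0,0,0,0.55]],
  ],
)

```text
time: 14.9
tool_pos: [0.4714, 0.0906, 0.2138]
tool_rot: [-0.053, 0.545, 0.836, 0.032]
contact_force: [0.3, 1.3, -1.8]
gripper_width: 0.68
grasp_force: 68.8
```

```bash
cat >> h.py <<'E'
def place(px,py,ang=204.3,tilt=35,shift=.02,dep=.022,up=0):
    a=np.radians(ang); er=np.array([np.cos(a),np.sin(a),0]); m=np.array([-er[1],er[0],0]); t=np.radians(tilt); Z=np.array([0,0,1])
    z=-np.sin(t)*Z-np.cos(t)*m
    return np.array([px,py,.062+shift+up])+dep*z, axes(z,-er), z
E
python3 - <<'E'
from h import *
T,TR,z=place(.5117,-.0779,up=.15); p,R,s=pose(); print(s['joint_pos'].round(2),p.round(4),T.round(4),delta(T,TR),s['contact_force'].round(1),s['gripper_width'])
E
```

```text
[-0.04 -0.28  1.91  0.11  1.57 -0.46] [0.4714 0.0906 0.2138] [ 0.5043 -0.0615  0.2194] (array([ 0.0329, -0.1521,  0.0056]), array([43.81, 19.39,  0.32])) [ 0.3  1.3 -1.8] 0.680223602551931
```

Call:
play_rows(
  series=[
    [[0.004,-0.019,0.001,5.47,2.42,0,0.55],[0.004,-0.019,0.001,5.47,2.42,0,0.55],[0.004,-0.019,0.001,5.47,2.42,0,0.55],[0.004,-0.019,0.001,5.47,2.42,0,0.55],[0.004,-0.019,0.001,5.47,2.42,0,0.55],[0.004,-0.019,0.001,5.47,2.42,0,0.55],[0.004,-0.019,0,5.47,2.42,0,0.55],[0.004,-0.019,0,5.47,2.42,0,0.55],[0,0,0,0,0,0,0.55],[0,0,0,0,0,0,0.55]],
  ],
)

```text
time: 15.9
tool_pos: [0.5028, -0.0564, 0.22]
tool_rot: [-0.387, 0.481, 0.745, 0.252]
contact_force: [0.5, 0.7, -0.8]
gripper_width: 0.68
grasp_force: 68.8
```

```bash
cat >> h.py <<'E'
def bowlmark(im,f,p,R,dep=.022,tilt=35,shift=.02):
    # expected bowl in hand: mouth direction = sin(t) z - cos(t)*x' with x' = tool -x/+x
    t=np.radians(tilt); M=R.as_matrix(); z,x=M[:,2],M[:,0]
    m=np.sin(t)*z-np.cos(t)*x; C=p-dep*z+shift*m
    for l in (-.05,.036,.05):
        q=proj(f,C+l*m); cv2.circle(im,tuple(int(v) for v in q),2,(0,0,255),-1)
    return C,m
E
python3 - <<'E'
from h import *
T,TR,z=place(.5117,-.0779,up=.08); p,R,s=pose(); print(s['joint_pos'].round(2),p.round(4),T.round(4),delta(T,TR),s['contact_force'].round(1),s['gripper_width'])
f=grab('scene'); w=grab('wrist'); a=f['frame'].copy(); b=w['frame'].copy()
print(bowlmark(a,f,p,R),); bowlmark(b,w,p,R)
u,v=[int(q) for q in proj(f,p)]
print(u,v)
cv2.imwrite('pics/s5.png',np.hstack([cv2.resize(a[v-100:v+100,u-100:u+100],(400,400),interpolation=cv2.INTER_CUBIC),cv2.resize(b,(400,400))]))
E
```

```text
[-0.55  0.24  1.6   0.56  2.09 -0.9 ] [ 0.5028 -0.0564  0.22  ] [ 0.5043 -0.0615  0.1494] (array([ 0.0015, -0.0051, -0.0706]), array([-0.06,  0.18,  0.12])) [ 0.5  0.7 -0.8] 0.6797209584209758
(array([ 0.51016295, -0.07278448,  0.21259518]), array([ 0.00321762,  0.00109895, -0.99999422]))
317 231
```

View pics/s5.png

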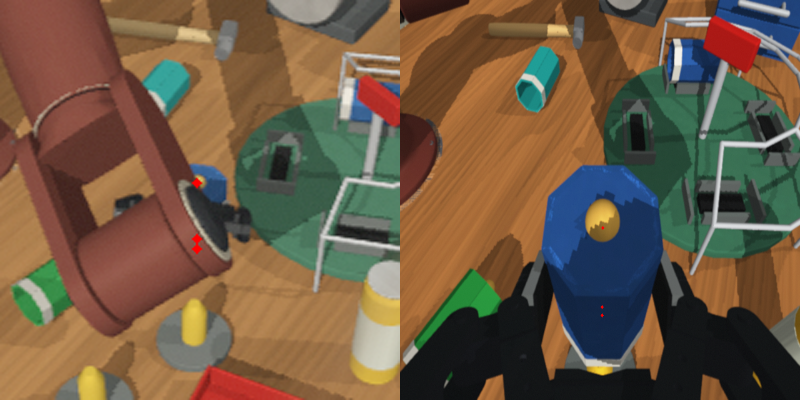

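The bowl hangs mouth down in the grip. Its plug is at (601,218), as predicted, and the peg tip sits right under it at (598,370). Lower it.

Call:
play_rows(
  series=[
    [[0.0015,-0.005,-0.03,0,0,0,0.55],[0,0,-0.04,0,0,0,0.55],[0,0,0,0,0,0,0.55],[0,0,-0.02,0,0,0,0.55],[0,0,-0.02,0,0,0,0.55],[0,0,-0.015,0,0,0,0.55],[0,0,-0.01,0,0,0,0.55],[0,0,0,0,0,0,0.55],[0,0,0,0,0,0,0.55]],
  ],
)

```text
time: 16.9
tool_pos: [0.5048, -0.0621, 0.0874]
tool_rot: [-0.385, 0.481, 0.746, 0.253]
contact_force: [0.4, -0.4, -2.1]
gripper_width: 0.676
grasp_force: 68.8
```

Run:
```python
from h import *
T,TR,z=place(.5117,-.0779); p,R,s=pose(); print(p.round(4),T.round(4),delta(T,TR),s['contact_force'].round(1),s['gripper_width'])
```

```text
[ 0.5048 -0.0621  0.0874] [ 0.5043 -0.0615  0.0694] (array([-0.0005,  0.0006, -0.018 ]), array([-0.05,  0.4 ,  0.11])) [ 0.4 -0.4 -2.1] 0.6761825960283339
```

Call:
play_rows(
  series=[
    [[0,0,-0.006,0,0.3,0,0.55],[0,0,-0.005,0,0,0,0.55],[0,0,-0.003,0,0,0,0.55],[0,0,0,0,0,0,0.55]],
  ],
)

```text
time: 17.3
tool_pos: [0.5043, -0.0619, 0.0727]
tool_rot: [-0.388, 0.482, 0.745, 0.251]
contact_force: [0.2, -0.2, -2.2]
gripper_width: 0.675
grasp_force: 68.8
```

Call:
play_rows(
  series=[
    [[0,0,-0.003,0,0,0,0.55],[0,0,0,0,0,0,0.55]],
  ],
)

```text
time: 17.5
tool_pos: [0.5045, -0.062, 0.0699]
tool_rot: [-0.387, 0.482, 0.745, 0.251]
contact_force: [-0.7, -0.3, -2.3]
gripper_width: 0.68
grasp_force: 68.8
```

Call:
play_rows(
  series=[
    [[0,0,-0.0015,0,0,0,0.55],[0,0,0,0,0,0,0.55]],
  ],
)

```text
time: 17.7
tool_pos: [0.5046, -0.062, 0.0686]
tool_rot: [-0.387, 0.481, 0.745, 0.251]
contact_force: [-0.5, -0.7, -1.9]
gripper_width: 0.678
grasp_force: 68.8
```

Call:
play_rows(
  series=[
    [[0,0,-0.0015,0,0,0,0.55],[0,0,0,0,0,0,0.55]],
  ],
)

```text
time: 17.9
tool_pos: [0.5048, -0.0621, 0.0676]
tool_rot: [-0.387, 0.481, 0.745, 0.252]
contact_force: [0.1, -0.8, 0.7]
gripper_width: 0.673
grasp_force: 69.0
```

Contact: the bowl's weight is now on the foot. Release and back straight out along the tool axis.

Call:
play_rows(
  series=[
    [[0,0,0,0,0,0,0.75],[0,0,0,0,0,0,0.9],[0,0,0,0,0,0,1],[0,0,0,0,0,0,1],[0.0067,-0.0149,0.0115,0,0,0,1],[0.0067,-0.0149,0.0115,0,0,0,1],[0.0067,-0.0149,0.0115,0,0,0,1],[0.0101,-0.0224,0.0172,0,0,0,1],[0.0101,-0.0224,0.0172,0,0,0,1],[0,0,0.04,0,0,0,1]],
  ],
)

```text
time: 18.9
tool_pos: [0.5443, -0.1528, 0.1736]
tool_rot: [-0.389, 0.483, 0.743, 0.252]
contact_force: [-0.4, 0.2, -0.7]
gripper_width: 1.0
grasp_force: 0.0
```

Call:
play_rows(
  series=[
    [[0,0,0.04,0,0,0,1],[0,0,0.04,0,0,0,1],[0,0,0.03,0,0,0,1],[0,0,0,0,0,0,1]],
  ],
)

```text
time: 19.3
tool_pos: [0.5463, -0.1524, 0.2916]
tool_rot: [-0.383, 0.481, 0.747, 0.251]
contact_force: [-0.1, -0.3, 0.6]
gripper_width: 0.998
grasp_force: 0.0
```

```bash
cat >> h.py <<'E'
def hub(bar,z=.160):
    # tool down, closing line square to bar azimuth
    a=np.radians(bar+90); return np.array([.5605,.28,z]), axes([0,0,-1],[np.cos(a),np.sin(a),0])
E
python3 - <<'E'
from h import *
p,R,s=pose(); print(s['joint_pos'].round(2),p.round(4))
T,TR=hub(-20.7,.26); print(delta(T,TR))
# down-orientation first: untilt about n
n=np.array([.911,.4115,0]); print('y axis az',np.degrees(np.arctan2(*R.as_matrix()[[1,0],1])))
w=grab('wrist'); f=grab('scene'); a=f['frame']
# expected seated bowl outline marks in scene: bottom centre top & rim
for X in ([.5117,-.0779,.112],[.5117,-.0779,.012]): print(proj(f,X))
u,v=[int(q) for q in proj(f,[.5117,-.0779,.06])]
cv2.imwrite('pics/s6.png',np.hstack([cv2.resize(a[v-75:v+75,u-75:u+75],(400,400),interpolation=cv2.INTER_CUBIC),cv2.resize(w['frame'],(400,400))]))
E
```

```text
[-0.63  0.36  1.33  0.55  2.25 -0.89] [ 0.5463 -0.1524  0.2916]
(array([ 0.0142,  0.4324, -0.0316]), array([-38.55, -40.42,  41.34]))
y axis az 24.234028127825752
[314.86225563 271.70672404]
[314.70558904 298.44228729]
```

View pics/s6.png

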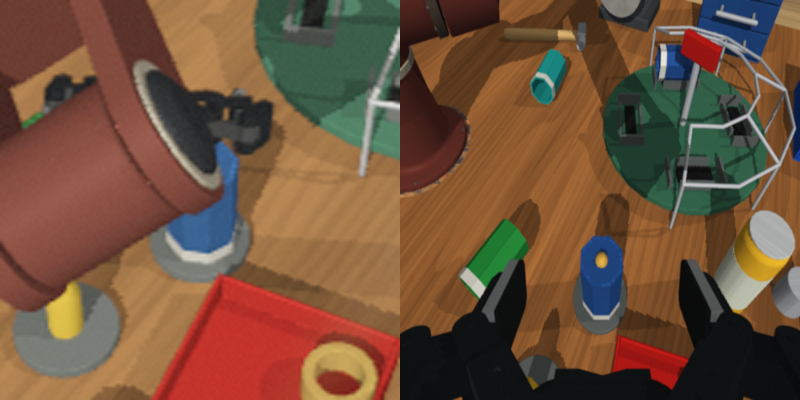

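The bowl stands squarely on the foot, with its rim band on the grey disc at (205,250). Now to the hub grip: untilt, then yaw square to the bar.

Call:
play_rows(
  series=[
    [[0.002,0.03,0,-7.16,-3.23,0,1],[0.002,0.03,0,-7.16,-3.23,0,1],[0.002,0.03,0,-7.16,-3.23,0,1],[0.002,0.03,0,-7.16,-3.23,0,1],[0.002,0.03,0,-7.16,-3.23,0,1],[0.002,0.03,0,-7.16,-3.23,0,1],[0.002,0.03,0,-7.16,-3.23,0,1],[0,0.03,0,0,0,7.5,1],[0,0.03,0,0,0,7.5,1],[0,0.03,0,0,0,7.5,1]],
  ],
)

```text
time: 20.4
tool_pos: [0.5576, 0.15, 0.2834]
tool_rot: [-0.001, 0.365, 0.931, -0.0]
contact_force: [0.7, 0.4, -0.1]
gripper_width: 0.996
grasp_force: 0.0
```

Call:
play_rows(
  series=[
    [[0,0.03,-0.005,0,0,7.5,1],[0,0.03,-0.01,0,0,7.5,1],[0,0.03,-0.01,0,0,7.5,1],[0,0.03,-0.01,0,0,0,1],[0,0,0,0,0,0,1],[0,0,0,0,0,0,1]],
  ],
)

```text
time: 21.0
tool_pos: [0.5578, 0.2684, 0.2483]
tool_rot: [-0.002, 0.179, 0.984, -0.0]
contact_force: [-0.3, -0.2, -0.1]
gripper_width: 1.001
grasp_force: 0.0
```

Run:
```python
from h import *
p,R,s=pose(); print(s['joint_pos'].round(2),p.round(4),s['contact_force'].round(1))
T,TR=hub(-20.7,.22); print(delta(T,TR))
w=grab('wrist'); hs=cv2.cvtColor(w['frame'],cv2.COLOR_BGR2HSV); m=cv2.inRange(hs,(0,150,60),(8,255,255))
c=max(cv2.findContours(m,cv2.RETR_EXTERNAL,cv2.CHAIN_APPROX_NONE)[0],key=cv2.contourArea); R4=cv2.minAreaRect(c); print(R4)
b=cv2.boxPoints(R4); P=np.array([ray(w,*q,.191)[:2] for q in b]); print(P.round(4),P.mean(0)); e=P[[0,1,2,3]]-P[[1,2,3,0]]; print(np.linalg.norm(e,axis=1),np.degrees(np.arctan2(e[:,1],e[:,0])))
```

```text
[ 0.33  0.02  1.58  0.    1.55 -0.88] [0.5578 0.2684 0.2483] [-0.3 -0.2 -0.1]
(array([ 0.0027,  0.0116, -0.0283]), array([-0.  , -0.2 , -0.08]))
((347.96331787109375, 236.0175018310547), (30.10411262512207, 134.30506896972656), 1.0416266918182373)
[[0.5918 0.2604]
 [0.5183 0.289 ]
 [0.5242 0.3039]
 [0.5983 0.2769]] [0.55813758 0.2825655 ]
[0.0788598  0.01608022 0.07891227 0.01774045] [ -21.20794188 -111.60332398  159.99743436   68.32060726]
```

Call:
play_rows(
  series=[
    [[0.002,0.0125,-0.02,0,0,0,1],[0,0,-0.03,0,0,0,1],[0,0,-0.025,0,0,0,1],[0,0,-0.012,0,0,0,1],[0,0,0,0,0,0,1],[0,0,0,0,0,0,0.5],[0,0,0,0,0,0,0.1],[0,0,0,0,0,0,0.1],[0,0,0,0,0,0,0.1],[0,0,0,0,0,0,0.1]],
  ],
)

```text
time: 22.05
tool_pos: [0.5615, 0.2818, 0.1651]
tool_rot: [0.001, 0.18, 0.984, 0.002]
contact_force: [-2.4, -1.6, 3.9]
gripper_width: 0.147
grasp_force: 52.3
```

Call:
play_rows(
  series=[
    [[0,0,0,0,0,0,0.05],[0,0,0,0,0,0,0.05]],
  ],
)

```text
time: 22.25
tool_pos: [0.5615, 0.2818, 0.1652]
tool_rot: [0.001, 0.179, 0.984, 0.002]
contact_force: [1.0, 3.5, 3.7]
gripper_width: 0.134
grasp_force: 58.7
```

Bar gripped. Turn it 90° anticlockwise.

Call:
play_rows(
  series=[
    [[0,0,0,0,0,3,0.05],[0,0,0,0,0,6,0.05],[0,0,0,0,0,6,0.05],[0,0,0,0,0,6,0.05],[0,0,0,0,0,6,0.05],[0,0,0,0,0,6,0.05],[0,0,0,0,0,6,0.05],[0,0,0,0,0,6,0.05]],
  ],
)

```text
time: 23.05
tool_pos: [0.5615, 0.282, 0.1651]
tool_rot: [0.001, -0.212, 0.977, 0.002]
contact_force: [0.0, 3.4, 3.5]
gripper_width: 0.133
grasp_force: 59.5
```

Call:
play_rows(
  series=[
    [[0,0,0,0,0,6,0.05],[0,0,0,0,0,6,0.05],[0,0,0,0,0,6,0.05],[0,0,0,0,0,6,0.05],[0,0,0,0,0,6,0.05],[0,0,0,0,0,6,0.05],[0,0,0,0,0,6,0.05],[0,0,0,0,0,3,0.05],[0,0,0,0,0,0,0.05],[0,0,0,0,0,0,0.05]],
  ],
)

```text
time: 24.05
tool_pos: [0.5613, 0.2821, 0.1651]
tool_rot: [0.001, -0.568, 0.823, 0.001]
contact_force: [-0.3, 6.1, 4.3]
gripper_width: 0.136
grasp_force: 59.5
```

Run:
```python
from h import *
p,R,s=pose(); print(s['joint_pos'].round(2),p.round(4),s['contact_force'].round(1),s['gripper_width'],s['grasp_force'])
T,TR=hub(69.3,.165); print(delta(T,TR))
```

```text
[ 0.35  0.09  1.65  0.    1.41 -2.43] [0.5613 0.2821 0.1651] [-0.3  6.1  4.3] 0.13612967438638876 59.46942334994674
(array([-0.0008, -0.0021, -0.0001]), array([-0.18, -0.04,  0.03]))
```

Call:
play_rows(
  series=[
    [[0,0,0,0,0,0,0.5],[0,0,0,0,0,0,1],[0,0,0,0,0,0,1],[0,0,0,0,0,0,1],[0,0,0.02,0,0,0,1],[0,0,0.03,0,0,0,1],[0,0,0.04,0,0,0,1],[-0.007,0,0,0,0,-7.5,1],[-0.008,0,0,0,0,-7.5,1],[-0.008,0,0,0,0,-7.5,1]],
  ],
)

```text
time: 25.05
tool_pos: [0.5378, 0.2807, 0.2543]
tool_rot: [-0.0, -0.395, 0.919, 0.001]
contact_force: [1.2, -0.2, 0.4]
gripper_width: 0.999
grasp_force: 0.0
```

Call:
play_rows(
  series=[
    [[-0.008,0,0,0,0,-7.5,1],[-0.008,0,0,0,0,-7.5,1],[-0.008,0,0,0,0,-7.5,1],[-0.008,0,0,0,0,-7.5,1],[-0.008,0,0,0,0,-7.5,1],[-0.008,0,0,0,0,-7.5,1],[-0.008,0,0,0,0,-7.5,1],[-0.008,0,0,0,0,-7.5,1],[-0.008,0,0,0,0,-7.5,1],[-0.008,0,0,0,0,-7.5,1]],
  ],
)

```text
time: 26.05
tool_pos: [0.4575, 0.2806, 0.2538]
tool_rot: [0.0, 0.246, 0.969, 0.001]
contact_force: [-0.9, 0.9, 0.7]
gripper_width: 1.002
grasp_force: 0.0
```

Call:
play_rows(
  series=[
    [[-0.008,0,0,0,0,-7.5,1],[-0.008,0,0,0,0,-7.5,1],[-0.008,0,0,0,0,-7.5,1],[-0.008,0,0,0,0,-7.5,1],[-0.008,0,0,0,0,-7.5,1],[0,0,-0.01,-6.38,-2.88,0,1],[0,0,-0.01,-6.38,-2.88,0,1],[0,0,-0.01,-6.38,-2.88,0,1],[0,0,-0.01,-6.38,-2.88,0,1],[0,0,-0.01,-6.38,-2.88,0,1]],
  ],
)

```text
time: 27.05
tool_pos: [0.4181, 0.2813, 0.2046]
tool_rot: [0.256, 0.517, 0.801, -0.163]
contact_force: [0.2, -1.3, -0.3]
gripper_width: 1.0
grasp_force: 0.0
```

Call:
play_rows(
  series=[
    [[0,0,0,0,0,0,1],[0,0,0,0,0,0,1]],
  ],
)

```text
time: 27.25
tool_pos: [0.4176, 0.281, 0.2034]
tool_rot: [0.253, 0.516, 0.802, -0.163]
contact_force: [-0.0, -0.4, 0.6]
gripper_width: 1.003
grasp_force: 0.0
```

Run:
```python
from h import *
p,R,s=pose(); print(s['joint_pos'].round(3),p.round(4),s['contact_force'].round(1)); T,TR,z=pick(204.3,back=.1); print(T,z,delta(T,TR))
w=grab('wrist'); np.savez('pics/w7.npz',**w)
a=np.radians(204.3); er=np.array([np.cos(a),np.sin(a),0]); m=np.array([-er[1],er[0],0]); C=np.array([.5605,.28,.105])+.125*er
im=w['frame'].copy()
for l in (-.05,.036,.05):
  for k in (-.0124,.0124):
    q=proj(w,C+l*m+k*er); cv2.circle(im,tuple(int(v) for v in q),3,(0,0,255),-1)
cv2.imwrite('pics/w7.png',im)
```

```text
[ 0.772 -0.061  1.824 -0.57   1.604  0.392] [0.4176 0.281  0.2034] [-0.  -0.4  0.6]
[0.41993358 0.28756401 0.13889386] [ 0.23603494 -0.52275944 -0.81915204] (array([ 0.0024,  0.0066, -0.0645]), array([-0.02, -0.02, -0.13]))
```

View pics/w7.png

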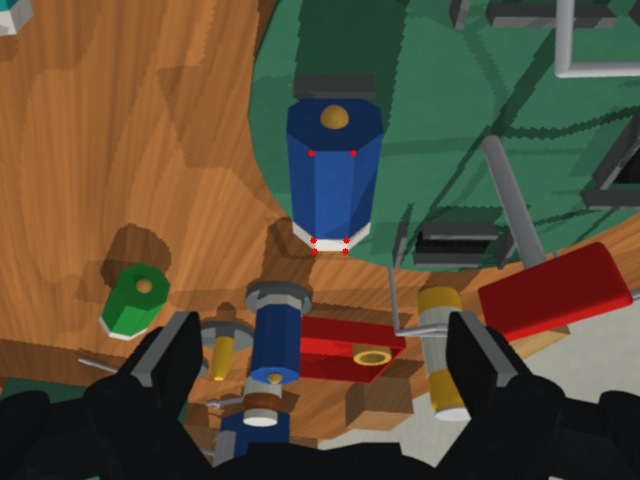

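The second bowl is now at the front, within 2 px of the prediction (red dots at (311,153) and (353,153)). Pick it the same way.

Call:
play_rows(
  series=[
    [[0.0024,0.0066,-0.03,0,0,0,1],[0,0,-0.0345,0,0,0,1],[0.0047,-0.0105,-0.0164,0,0,0,1],[0.0047,-0.0105,-0.0164,0,0,0,1],[0.0047,-0.0105,-0.0164,0,0,0,1],[0.0047,-0.0105,-0.0164,0,0,0,1],[0.0024,-0.0053,-0.0082,0,0,0,1],[0.0024,-0.0063,-0.0092,0,0,0,1],[0,0,0,0,0,0,1],[0,0,0,0,0,0,1]],
  ],
)

```text
time: 28.3
tool_pos: [0.4444, 0.2342, 0.0573]
tool_rot: [0.253, 0.517, 0.801, -0.162]
contact_force: [0.1, -0.0, -0.2]
gripper_width: 1.005
grasp_force: 0.0
```

Run:
```python
from h import *
T,TR,z=pick(204.3); p,R,s=pose(); print(p.round(4),delta(T,TR),s['contact_force'].round(1))
```

```text
[0.4444 0.2342 0.0573] (array([-0.0009,  0.0011, -0.0003]), array([-0.09,  0.14, -0.05])) [ 0.1 -0.  -0.2]
```

Call:
play_rows(
  series=[
    [[-0.001,0.001,0,0,0,0,0.8],[0,0,0,0,0,0,0.7],[0,0,0,0,0,0,0.6],[0,0,0,0,0,0,0.55],[0,0,0,0,0,0,0.55],[0,0,0.02,0,0,0,0.55],[0,0,0.04,0,0,0,0.55],[0,0,0.045,0,0,0,0.55],[0,0,0.045,0,0,0,0.55],[0,0,0.045,0,0,0,0.55]],
  ],
)

```text
time: 29.3
tool_pos: [0.4421, 0.2349, 0.2522]
tool_rot: [0.252, 0.517, 0.802, -0.163]
contact_force: [0.1, 0.0, -1.5]
gripper_width: 0.677
grasp_force: 64.7
```

Call:
play_rows(
  series=[
    [[0,-0.01,0,0,0,0,0.55],[0.0013,-0.029,0,5.47,2.47,0,0.55],[0.0013,-0.029,0,5.47,2.47,0,0.55],[0.0013,-0.029,0,5.47,2.47,0,0.55],[0.0013,-0.029,0,5.47,2.47,0,0.55],[0.0013,-0.029,0,5.47,2.47,0,0.55],[0.0013,-0.029,0,5.47,2.47,0,0.55],[0.0013,-0.029,0,5.47,2.47,0,0.55],[0.0013,-0.029,0,5.47,2.47,0,0.55],[0,0,0,0,0,0,0.55]],
  ],
)

```text
time: 30.3
tool_pos: [0.4531, -0.0123, 0.249]
tool_rot: [-0.096, 0.543, 0.832, 0.062]
contact_force: [0.5, 0.6, -2.4]
gripper_width: 0.679
grasp_force: 64.7
```

Run:
```python
from h import *
T,TR,z=place(.4713,-.2261,up=.18); p,R,s=pose(); print(s['joint_pos'].round(2),p.round(4),T.round(4),delta(T,TR),s['contact_force'].round(1),s['gripper_width'],s['grasp_force'])
```

```text
[-0.31 -0.3   1.88  0.17  1.72 -0.71] [ 0.4531 -0.0123  0.249 ] [ 0.4639 -0.2097  0.2494] (array([ 0.0108, -0.1974,  0.0003]), array([38.28, 16.94,  0.53])) [ 0.5  0.6 -2.4] 0.6788893245103027 64.74418826401234
```

Call:
play_rows(
  series=[
    [[0.0015,-0.028,0,5.47,2.42,0,0.55],[0.0015,-0.028,0,5.47,2.42,0,0.55],[0.0015,-0.028,0,5.47,2.42,0,0.55],[0.0015,-0.028,0,5.47,2.42,0,0.55],[0.0015,-0.028,0,5.47,2.42,0,0.55],[0.0015,-0.028,0,5.47,2.42,0,0.55],[0.0018,-0.0294,0,5.46,2.42,0.3,0.55],[0,0,0,0,0,0,0.55],[0,0,0,0,0,0,0.55]],
  ],
)

```text
time: 31.2
tool_pos: [0.464, -0.204, 0.249]
tool_rot: [-0.387, 0.48, 0.746, 0.252]
contact_force: [0.3, 0.8, -1.8]
gripper_width: 0.679
grasp_force: 64.9
```

Run:
```python
from h import *
T,TR,z=place(.4713,-.2261,up=.08); p,R,s=pose(); print(s['joint_pos'].round(2),p.round(4),T.round(4),delta(T,TR),s['contact_force'].round(1),s['gripper_width'])
w=grab('wrist'); b=w['frame'].copy(); print(bowlmark(b,w,p,R))
cv2.imwrite('pics/s8.png',cv2.resize(b[150:480],(480,248)))
```

```text
[-0.76  0.31  1.47  0.41  2.24 -1.08] [ 0.464 -0.204  0.249] [ 0.4639 -0.2097  0.1494] (array([-0.0001, -0.0056, -0.0996]), array([-0.16,  0.2 , -0.06])) [ 0.3  0.8 -1.8] 0.6787532074738716
(array([ 0.47148305, -0.22042481,  0.24158694]), array([ 0.00349812,  0.0028138 , -0.99998992]))
```

View pics/s8.png

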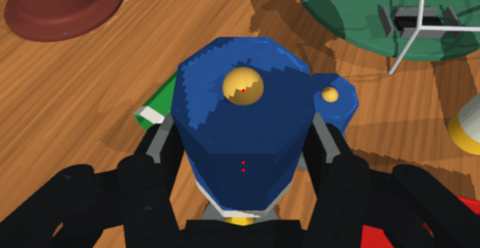

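The bowl is held as before: the plug at (242,87) is on the mark and the peg tip is below at (240,220). Lower it.

Call:
play_rows(
  series=[
    [[0,-0.0056,-0.035,0,0.2,0,0.55],[0,0,-0.035,0,0,0,0.55],[0,0,-0.03,0,0,0,0.55],[0,0,0,0,0,0,0.55],[0,0,-0.02,0,0,0,0.55],[0,0,-0.02,0,0,0,0.55],[0,0,-0.015,0,0,0,0.55],[0,0,-0.01,0,0,0,0.55],[0,0,0,0,0,0,0.55],[0,0,0,0,0,0,0.55]],
  ],
)

```text
time: 32.25
tool_pos: [0.4642, -0.2101, 0.0867]
tool_rot: [-0.387, 0.48, 0.746, 0.251]
contact_force: [0.3, 0.3, -2.0]
gripper_width: 0.677
grasp_force: 64.9
```

Run:
```python
from h import *
T,TR,z=place(.4713,-.2261); p,R,s=pose(); print(p.round(4),T.round(4),delta(T,TR),s['contact_force'].round(1),s['gripper_width'])
```

```text
[ 0.4642 -0.2101  0.0867] [ 0.4639 -0.2097  0.0694] (array([-0.0003,  0.0004, -0.0173]), array([-0.07,  0.19, -0.09])) [ 0.3  0.3 -2. ] 0.6767121007302122
```

Call:
play_rows(
  series=[
    [[0,0,-0.007,0,0.2,0,0.55],[0,0,-0.006,0,0,0,0.55],[0,0,-0.003,0,0,0,0.55],[0,0,0,0,0,0,0.55],[0,0,0,0,0,0,0.55]],
  ],
)

```text
time: 32.75
tool_pos: [0.4641, -0.21, 0.0706]
tool_rot: [-0.388, 0.48, 0.745, 0.251]
contact_force: [0.1, -0.4, -1.3]
gripper_width: 0.682
grasp_force: 64.9
```

Call:
play_rows(
  series=[
    [[0,0,-0.0015,0,0,0,0.55],[0,0,0,0,0,0,0.55]],
  ],
)

```text
time: 32.95
tool_pos: [0.4641, -0.2101, 0.0691]
tool_rot: [-0.388, 0.48, 0.746, 0.25]
contact_force: [-0.7, 1.6, -2.2]
gripper_width: 0.679
grasp_force: 64.9
```

Call:
play_rows(
  series=[
    [[0,0,-0.0015,0,0,0,0.55],[0,0,0,0,0,0,0.55]],
  ],
)

```text
time: 33.15
tool_pos: [0.4643, -0.2102, 0.0685]
tool_rot: [-0.388, 0.48, 0.746, 0.251]
contact_force: [-0.1, -1.0, 2.1]
gripper_width: 0.68
grasp_force: 65.1
```

Contact. Release, back out and clear the view.

Call:
play_rows(
  series=[
    [[0,0,0,0,0,0,0.75],[0,0,0,0,0,0,0.9],[0,0,0,0,0,0,1],[0,0,0,0,0,0,1],[0.0067,-0.0149,0.0115,0,0,0,1],[0.0067,-0.0149,0.0115,0,0,0,1],[0.0067,-0.0149,0.0115,0,0,0,1],[0.0067,-0.0149,0.0115,0,0,0,1],[0.005,-0.01,0.025,0,0,0,1],[0,0,0.04,0,0,0,1]],
  ],
)

```text
time: 34.15
tool_pos: [0.4952, -0.2797, 0.1768]
tool_rot: [-0.39, 0.481, 0.744, 0.251]
contact_force: [0.3, 0.6, -0.2]
gripper_width: 1.002
grasp_force: 0.0
```

Call:
play_rows(
  series=[
    [[0,0,0.045,0,0,0,1],[0,0,0.045,0,0,0,1],[0,0,0.045,-7.16,-3.23,0,1],[0,0.03,0.03,-7.16,-3.23,0,1],[0,0.04,0.02,-7.16,-3.23,0,1],[-0.01,0.045,0,-7.16,-3.23,0,1],[-0.01,0.045,0,-7.16,-3.23,0,1],[-0.01,0.045,0,-7.16,-3.23,0,1],[-0.01,0.045,0,-7.16,-3.23,0,1],[-0.01,0.045,0,0,0,0,1]],
  ],
)

```text
time: 35.15
tool_pos: [0.4439, 0.0187, 0.3653]
tool_rot: [0.002, 0.541, 0.841, 0.0]
contact_force: [0.3, -0.2, -0.6]
gripper_width: 1.002
grasp_force: 0.0
```

Call:
play_rows(
  series=[
    [[-0.01,0.045,0,0,0,0,1],[-0.01,0.045,0,0,0,0,1],[-0.01,0.045,0,0,0,0,1],[-0.01,0.045,0,0,0,0,1],[0,0.045,0,0,0,0,1],[0,0.045,0,0,0,0,1],[0,0.045,0,0,0,0,1],[0,0,0,0,0,0,1]],
  ],
)

```text
time: 35.95
tool_pos: [0.4046, 0.3342, 0.3623]
tool_rot: [-0.002, 0.54, 0.842, -0.001]
contact_force: [-0.3, -0.0, -0.4]
gripper_width: 1.0
grasp_force: 0.0
```

Run:
```python
from h import *
p,R,s=pose(); print(p.round(3),s['time'],s['contact_force'].round(1))
f=grab('top')['frame'][70:330,60:540]; g=grab('scene')['frame'][180:460,130:470]
cv2.imwrite('pics/fin.png',np.vstack([cv2.resize(f,(554,300)),np.hstack([cv2.resize(g,(364,300)),np.zeros((300,190,3),np.uint8)])]))
```

```text
[0.405 0.334 0.362] 35.95 [-0.3 -0.  -0.4]
```

View pics/fin.png

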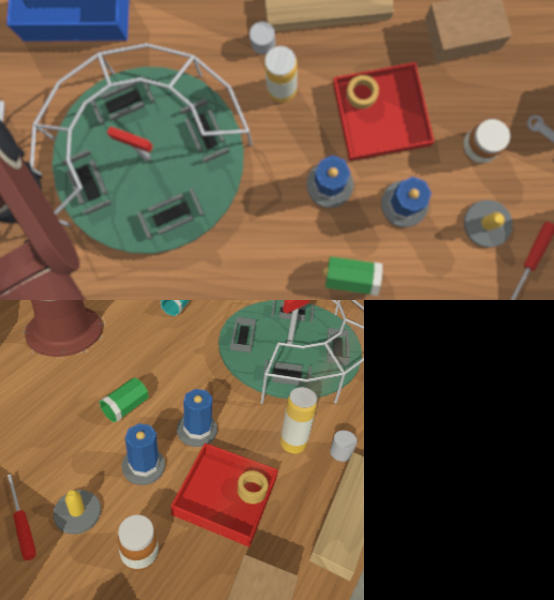

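Both bowls stand on their own pegs, at (333,180) and (410,200), and all pockets are empty. The collar has been knocked within the tray to (362,91), so I check that it lies flat inside.

Run:
```python
from h import *
f=grab('top'); g=grab('scene')
hs=cv2.cvtColor(f['frame'],cv2.COLOR_BGR2HSV); m=cv2.inRange(hs,(15,60,60),(32,255,255)); m[:,:345]=0;m[:,430:]=0;m[:125]=0;m[180:]=0
c=cv2.convexHull(max(cv2.findContours(m,cv2.RETR_EXTERNAL,cv2.CHAIN_APPROX_NONE)[0],key=cv2.contourArea))[:,0]
P=np.array([ray(f,u,v,.035)[:2] for u,v in c],np.float32); print(cv2.minEnclosingCircle(P))
T=np.array([.655,-.1855]); ctr=np.array(cv2.minEnclosingCircle(P)[0]); a=np.radians(-10.8); d=ctr-T
print('tray frame',[d@[np.cos(a),np.sin(a)],d@[-np.sin(a),np.cos(a)]])
cv2.imwrite('pics/tr.png',np.hstack([cv2.resize(f['frame'][110:220,335:445],(400,400),interpolation=cv2.INTER_CUBIC),cv2.resize(g['frame'][310:410,285:395],(400,400),interpolation=cv2.INTER_CUBIC)]))
```

```text
((0.6952407956123352, -0.1450079381465912), 0.0345279835164547)
tray frame [np.float64(0.03194056470879759), np.float64(0.04731520929613578)]
```

View pics/tr.png

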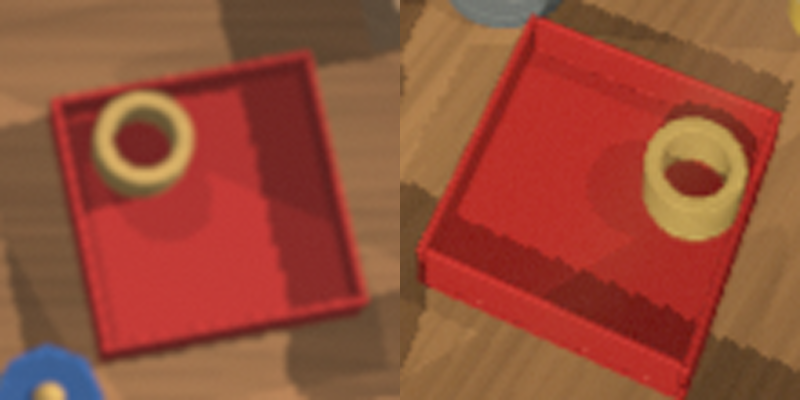

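The collar shows a detached shadow at (168,195), so it may still be hopping from the knock. I let a second pass and look again.

Call:
play_rows(
  series=[
    [[0,0,0,0,0,0,1],[0,0,0,0,0,0,1],[0,0,0,0,0,0,1],[0,0,0,0,0,0,1],[0,0,0,0,0,0,1],[0,0,0,0,0,0,1],[0,0,0,0,0,0,1],[0,0,0,0,0,0,1],[0,0,0,0,0,0,1],[0,0,0,0,0,0,1]],
  ],
)

```text
time: 37.15
tool_pos: [0.4059, 0.3304, 0.3636]
tool_rot: [-0.001, 0.542, 0.84, -0.0]
contact_force: [-0.7, 0.2, -0.2]
gripper_width: 1.002
grasp_force: 0.0
```

Run:
```python
from h import *
f=grab('top'); g=grab('scene')
hs=cv2.cvtColor(f['frame'],cv2.COLOR_BGR2HSV); m=cv2.inRange(hs,(15,60,60),(32,255,255)); m[:,:345]=0;m[:,430:]=0;m[:125]=0;m[180:]=0
c=cv2.convexHull(max(cv2.findContours(m,cv2.RETR_EXTERNAL,cv2.CHAIN_APPROX_NONE)[0],key=cv2.contourArea))[:,0]
P=np.array([ray(f,u,v,.035)[:2] for u,v in c],np.float32); print(cv2.minEnclosingCircle(P))
T=np.array([.655,-.1855]); ctr=np.array(cv2.minEnclosingCircle(P)[0]); a=np.radians(-10.8); d=ctr-T
print('tray frame',[d@[np.cos(a),np.sin(a)],d@[-np.sin(a),np.cos(a)]])
cv2.imwrite('pics/tr2.png',np.hstack([cv2.resize(f['frame'][110:220,335:445],(400,400),interpolation=cv2.INTER_CUBIC),cv2.resize(g['frame'][310:410,285:395],(400,400),interpolation=cv2.INTER_CUBIC)]))
```

```text
((0.6962399482727051, -0.1432151198387146), 0.034770719707012177)
tray frame [np.float64(0.0325860789772673), np.float64(0.04926349440180786)]
```

View pics/tr2.png

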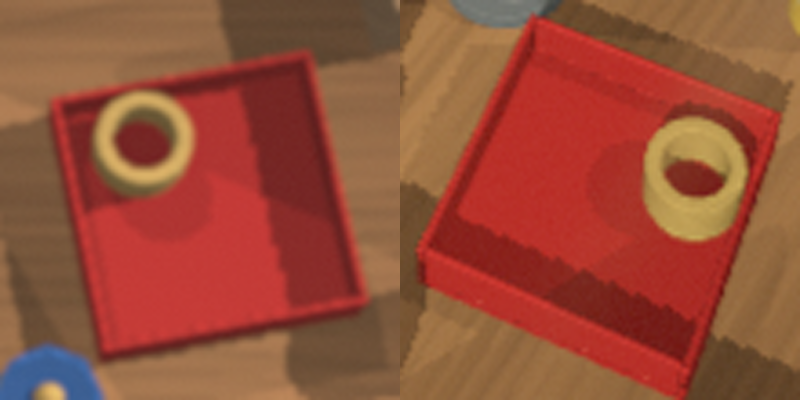

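The collar is at rest and flat on the tray floor, inside the walls. Its tray offset of 49 mm plus the 31 mm radius just reaches the 80 mm inner wall. Hand in.

```bash
python3 -c "
from plant import manip
print(manip.job_done())"
```

```text
the job is handed in; nothing more can be done
None
```

I handed the job in at about 37 s: both blue bowls stand mouth down on their own pegs, the one brass collar lies flat in the red tray (knocked a few centimetres but still inside), and the jar and can are upright.

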